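# Nest the heat-spreader halves and clamp them to the click

### The job

Nest the two aluminium heat-spreader halves flat on the floor of the black bonding jig's tray, the tee's tooth in the channel's slot, the only way they fit. Then turn the jig's click wrench clockwise until the clamp arm has swung over both halves to its stop and the wrench breaks over with a click; stop at once, before the handle is forced to the end of its play, and let go of it. Leave the multimeter, the two bottles and the circuit board where they are.

Things in the scene. Friction and masses are not known exactly. Their poses are not given: they have to be found in the camera images.
- jig: Black bonding jig, fixed to the bench: base plate 128 x 184 x 10 mm (x, y, z). Origin at the base's underside at mid x; the base runs from y = -99 to +85 mm. Its tray is on the -y half, the clamp post on the +y half.
- pocket (a point): Centre of the grey tray floor, 10 mm above the bench, axes parallel to the jig's. The pocket is 96 mm (x) by 76 mm (y); walls 6 mm thick, 8 mm high above the floor. A fixed key block, 20 x 20 x 8 mm, fills the pocket's +x, -y corner. Seated: tee origin at (0, +17), channel origin at (-7, -26) mm here, axes parallel to these (not half a turn round), 2 mm play all round.
- channel: Loose aluminium U-shaped plate, about 160 g, 12 mm thick, with an upright finger rib 40 mm long (x), 10 mm thick (y), 12 to 42 mm above the underside. Origin at the underside below the rib's centre. Plate x -39 to 53, y -10 to 25 mm; slot x -4 to 28, open to +y from y = 7; corner beyond x 33, below y 10 cut away for the key. Starts flat on the bench, left or right of the jig.
- tee: Loose aluminium T-shaped plate, about 160 g, 12 mm thick, with the same rib (40 mm along x, 10 mm in y, 12 to 42 mm above the underside). Origin at the underside below the rib's centre. Bar x -46 to 46, y -16 to 19 mm; a tooth 28 mm wide (x -9 to 19) runs on to y = -34. Starts flat on the bench, on the other side of the jig from the channel.
- clamp_axis (a point): Point on the vertical axis of the clamp post, at the height of the wrench (65 mm above the bench); in the jig's frame at x = 34, y = 55 mm. The head (34 mm in diameter, top 76 mm above the bench) and all that turns with it turn about this axis.
- wrench_grip (a point): Middle of the handle's rubber grip, on its centre line, 65 mm above the bench, 125 mm from clamp_axis; x axis outwards along the handle. The handle is a level round bar: rubber 22 mm in diameter from 82 to 167 mm from the axis, steel tube 16 mm inside that. Starts pointing roughly to the robot; ends pointing roughly along the jig's +y.
- dog_tip (a point): On the underside of the steel clamp arm, 5 mm inside its free end. The arm is a bar 110 mm long from the clamp axis, 16 mm wide, 25 to 35 mm above the bench, turning with the post; it passes 3 mm above the seated plates. At its stop it points along the jig's -y across both plates, clear of their ribs; it starts pointing away from the robot, off the tray.
- clamp (a joint): Turn of the clamp post with its arm and wrench head, rad, clockwise from above positive; starts at 0.05 to 0.5, friction 0.2 N m; 1.75 at the stop, where the arm lies across the tray.
- wrench (a joint): Break-over of the handle against the head, rad, pivot 30 mm out from the clamp axis; 0 at rest. With the clamp at its stop (or blocked) the handle is rigid up to about 10.5 N sideways at wrench_grip, then gives: the click. Resistance falls to 6 N at 0.1, 3 N at 0.16; hard end 0.19. The click counts from 0.03; beyond 0.15 is overdriven. Released, it springs back to 0.
- multimeter: Bystander: yellow multimeter lying flat, 190 x 90 x 44 mm, origin at the centre of its underside.
- dispenser: Bystander: white round dispenser bottle with a steel cap, 60 mm in diameter, 100 mm tall, origin at the centre of its underside.
- flux_bottle: Bystander: white round bottle with a steel cap, 52 mm in diameter, 80 mm tall, origin at the centre of its underside.
- board: Bystander: green circuit board lying flat, 70 x 50 x 12 mm, origin at the centre of its underside.
There are look-alikes about, which are no part of the job. Leave any orange look-alike of the channel alone.

How it is judged:
On the way, in this order (a step that is already met when the one before it is completed fails the run):
1. both halves lie nested flat on the tray's floor (x of channel in the frame of pocket between -0.0115 and -0.0025 m and y of channel in the frame of pocket between -0.0305 and -0.0215 m and z of channel in the frame of pocket between -0.002 and 0.002 m and angle between the x axis of each of channel, tee and the x axis of pocket, either way round below 0.08 rad and x of tee in the frame of pocket between -0.0045 and 0.0045 m and y of tee in the frame of pocket between 0.0125 and 0.0215 m and z of tee in the frame of pocket between -0.002 and 0.002 m), for 0.2 s.
2. with the clamp arm at its stop the wrench breaks over (clicks) (value of joint wrench above 0.03 rad and value of joint clamp above 1.68 rad), for 0.02 s.
At the end, for the whole second after the job is handed in: Both halves lie flat (within 2 mm in height, 4.5 mm sideways of their seats, 0.08 rad) and still on the tray's floor, the clamp arm is at its stop (joint clamp above 1.68 rad) over them, and the wrench is released and sprung back (joint wrench below 0.02 rad) (all of step 1 and value of joint clamp above 1.68 rad and value of joint wrench below 0.02 rad and linear speed of each of channel, tee below 0.02 m/s); the robot touches nothing.
It fails at once if the wrench is driven on past its click (joint wrench above 0.15 rad) (value of joint wrench above 0.15 rad).
It fails at once if a bystander is shifted by more than 20 mm (distance of any of multimeter, dispenser, flux_bottle, board from where it was at the start of the episode above 0.02 m).
It also fails if it takes over 72 s, if anything falls off the work surface, if the arm or the gripper's body presses on something with over 40 N, if the wrist force passes 120 N, or if a joint passes its speed limit or range.

### The arm

A 6-joint arm with a two-finger parallel gripper is mounted at the origin on the work surface. World frame = base frame: x ahead of the robot, y to its left, z up, the work surface at z = 0. Lengths are in m, angles in rad, forces in N, time in s.
With the tool pointing down it reaches from about 0.3 to 1 m from the base axis. Payload 5.1 kg.
Tool frame: the origin (TCP) lies at the very end of the fingers, on their centre line; the grasp point (between the pads) lies bot.hold_point_z behind it (bot.hold_point_z is the distance from the TCP to the grasp point, in m); z points along the fingers, y is the line along which they close (so a half turn about z gives the same grasp; the last joint's range is limited). The gripper opens to 95 mm and grips with 3 to 60 N. Pads are 20 mm wide; open, the fingers measure 119 mm over their backs; the gripper's body (75 mm by 180 mm) begins 59 mm behind the grasp point.
Start: joints at [-1.38, 0.124, 1.65, -0, 1.367, -0.083], TCP at [0.176, -0.626, 0.215] pointing down, gripper open.
Joint ranges: [-2.61, 2.61], [-1.02, 2.33], [0.03, 2.71], [-1.35, 4.49], [0.32, 2.68], [-2.91, 2.91]. Speed limits (rad/s): [2.57, 2.57, 3.14, 3.14, 3.14, 3.14].

### API

Orientations are given as a unit quaternion [w, x, y, z].
In Python, from rig import bot gives the robot as it stands. Calls block until the motion is done:
- bot.move_to(position, orientation): joint-space move of the TCP to a pose.
- bot.move_l(position, feed=0.15, frame=None): straight line of the TCP; frame=None keeps the orientation; feed is the mean speed in m/s.
- bot.move_joints(angles): joint-space move.
- bot.let_go() and bot.close_gripper(effort=None): open the fingers fully, or close them until they stop; effort is the grip in N (None keeps the last).
- bot.sleep(seconds).
- bot.ik(position, orientation): joint angles nearest the present ones, or None.
- bot.capture(name): name is "scene" or "top" or "wrist"; returns the picture (384x512x3 uint8, blue, green, red); there is no depth.
- bot.calibration(name): a dict with "mtx" (3x3 intrinsics, pixels), "cam_to_world" (4x4, takes a point from camera to world coordinates). Camera axes: x right, y up, looking along -z (the intrinsics and any distortion apply to the point x, -y, -z); pixel columns grow to the right and rows downward; lengths in m; the calibration is good to about 2 mm. The wrist camera is an equidistant fisheye: a pixel r from the principal point sees the ray r / f radians off the axis. A picture is of the moment at which its call begins: read the wrist's pose just before it. calibration takes no time and is no camera call; for the wrist camera it gives the pose at the moment of the call.
A pose or a line that the arm cannot do raises bot.PlanningError and nothing moves.
- bot.finish_job(): hands the job in; it is judged then, once.
Readings, each from a call of its own:
- bot.read_t(): time.
- bot.read_q(): joint angles.
- bot.read_qvel(): joint speeds.
- bot.read_joint_efforts(): joint torques, N m.
- bot.read_eef_pos(): TCP position.
- bot.read_tcp_rot(): TCP orientation.
- bot.read_force(): force on the tool from outside, world axes, zero at the start.
- bot.read_moment(): the same for the moment, N m.
- bot.read_width(): finger opening in m.
- bot.read_grasp_force(): force on a finger pad.
Only numpy, scipy, OpenCV 4.12 (cv2) and the standard library are available. Lean on these libraries where they do the work, as an engineer would, in place of code of your own. Each camera call takes 0.05 s, during which the arm holds its last target. There are 200 camera calls.

## Working session

There is one attempt and no reset: what is moved stays moved. The work goes in short steps, each a Python script; the robot and the scene stay as the last script left them, time stands still between calls to the robot, and variables do not carry over. Pictures are saved under pics/ and viewed, at most 10 in all, crops included, and the job is handed in when it is done.

```bash
ls; mkdir -p pics
python3 - <<'E'
from rig import bot
import cv2,numpy as np
print(bot.read_t(),bot.hold_point_z)
for n in ["scene","top","wrist"]:
    im=bot.capture(n); cv2.imwrite(f"pics/{n}0.png",im)
    c=bot.calibration(n); print(n,{k:np.round(v,4).tolist() if not isinstance(v,str) else v for k,v in c.items()})
E
```

```text
pics
0.0 0.0188
scene {'mtx': [[359.2968, 0.0, 257.5639], [0.0, 359.2968, 196.8751], [0.0, 0.0, 1.0]], 'cam_to_world': [[-0.5544, -0.637, 0.5356, 1.0757], [0.8322, -0.4259, 0.355, 0.3124], [0.002, 0.6425, 0.7662, 0.8416], [0.0, 0.0, 0.0, 1.0]]}
top {'mtx': [[417.738, 0.0, 256.1625], [0.0, 417.738, 192.1089], [0.0, 0.0, 1.0]], 'cam_to_world': [[-0.0081, 0.996, -0.0893, 0.4205], [-0.9999, -0.0072, 0.0106, -0.0503], [0.0099, 0.0894, 0.9959, 1.264], [0.0, 0.0, 0.0, 1.0]]}
wrist {'mtx': [[297.3186, 0.0, 257.1965], [0.0, 297.3186, 195.0663], [0.0, 0.0, 1.0]], 'cam_to_world': [[0.2702, 0.9258, 0.2645, 0.2497], [-0.9628, 0.2604, 0.0721, -0.6055], [-0.0021, -0.2742, 0.9617, 0.3843], [0.0, 0.0, 0.0, 1.0]]}
```

```bash
python3 -c "
import cv2
a=cv2.imread('pics/top0.png');cv2.imwrite('pics/top0b.png',cv2.resize(a,(800,600),interpolation=cv2.INTER_CUBIC))"
```

```text
(no output)
```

View pics/top0b.png

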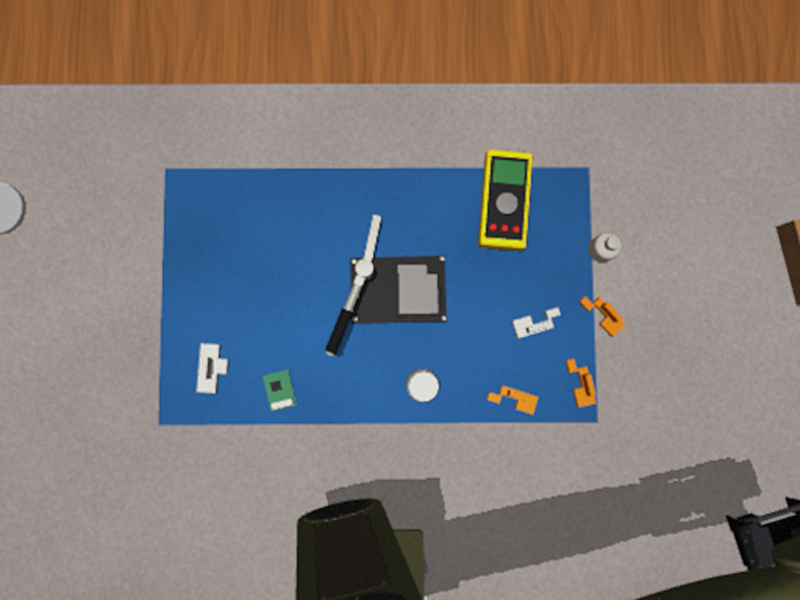

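View pics/scene0.png

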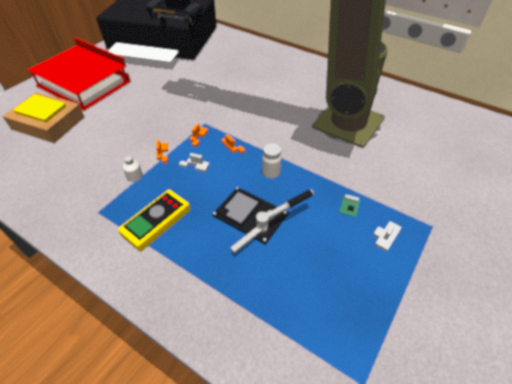

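```bash
cat > h.py <<'E'
from rig import bot
import cv2, numpy as np, json
from scipy.spatial.transform import Rotation as R
from scipy.optimize import minimize
def quat(yaw):
    c,s=np.cos(yaw),np.sin(yaw)
    q=R.from_matrix(np.array([[c,s,0],[s,-c,0],[0,0,-1.]])).as_quat(); return [q[3],*q[:3]]
def proj(P,cal,fish):
    T=np.linalg.inv(cal["cam_to_world"]); p=np.asarray(P)@T[:3,:3].T+T[:3,3]; p=p*[1,-1,-1]
    K=cal["mtx"]; f=[K[0][0],K[1][1]]; c=[K[0][2],K[1][2]]
    rho=np.linalg.norm(p[:,:2],axis=1)+1e-12
    s=np.arctan2(rho,p[:,2])/rho if fish else 1/p[:,2]
    return p[:,:2]*s[:,None]*f+c
def unproj_top(uv,z):
    cal=bot.calibration("top"); K=np.array(cal["mtx"]); M=np.array(cal["cam_to_world"])
    d=np.linalg.inv(K)@[*uv,1]; d=M[:3,:3]@(d*[1,-1,-1]); return M[:3,3]+d*(z-M[2,3])/d[2]
E
python3 - <<'E'
from h import *
for n,uv,z in [("chan",(536,322),.012),("tee",(212,368),.012),("pocket",(418,290),.01),("axis",(363,268),.076),("grip",(340,332),.076),("disp",(423,386),.1)]:
    print(n,unproj_top(np.array(uv)*.64,z).round(3))
q=bot.read_tcp_rot(); Rt=R.from_quat([*q[1:],q[0]]).as_matrix(); p=np.array(bot.read_eef_pos()); M=np.array(bot.calibration("wrist")["cam_to_world"])
off=Rt.T@(M[:3,3]-p); print(Rt.round(3).tolist(),off.round(4))
views={"chan":(536,322),"jig":(418,290),"tee":(212,368)}
cals={}
for n,uv in views.items():
    t=unproj_top(np.array(uv)*.64,.012)
    bot.move_to([t[0]-off[0],t[1],.20],quat(0)); bot.sleep(.1)
    cals[n]={k:np.array(v).tolist() for k,v in bot.calibration("wrist").items()}
    cv2.imwrite(f"pics/w_{n}.png",bot.capture("wrist"))
    print(n,bot.read_t(),np.round(bot.read_q(),2))
json.dump(cals,open("cals.json","w"))
ims=[cv2.imread(f"pics/w_{n}.png") for n in views]
cv2.imwrite("pics/m1.png",cv2.resize(np.hstack(ims[:2]),(800,300),interpolation=cv2.INTER_AREA))
cv2.imwrite("pics/m.png",np.vstack([cv2.imread("pics/m1.png"),np.hstack([cv2.resize(ims[2],(400,300)),cv2.resize(ims[0][90:300,120:400],(400,300),interpolation=cv2.INTER_CUBIC)])]))
E
```

```text
chan [ 0.489 -0.324  0.012]
tee [0.406 0.296 0.012]
pocket [ 0.552 -0.098  0.01 ]
axis [0.587 0.005 0.076]
grip [0.47  0.047 0.076]
disp [ 0.372 -0.102  0.1  ]
[[0.963, 0.27, -0.0], [0.27, -0.963, 0.002], [0.0, -0.002, -1.0]] [ 0.0767  0.0007 -0.1706]
chan 1.725 [-0.77 -0.15  1.94 -0.    1.35  0.8 ]
jig 2.8083 [-0.32 -0.24  2.02 -0.    1.36  1.26]
tee 4.5083 [ 0.61 -0.35  2.11 -0.    1.38  2.18]
```

View pics/m.png

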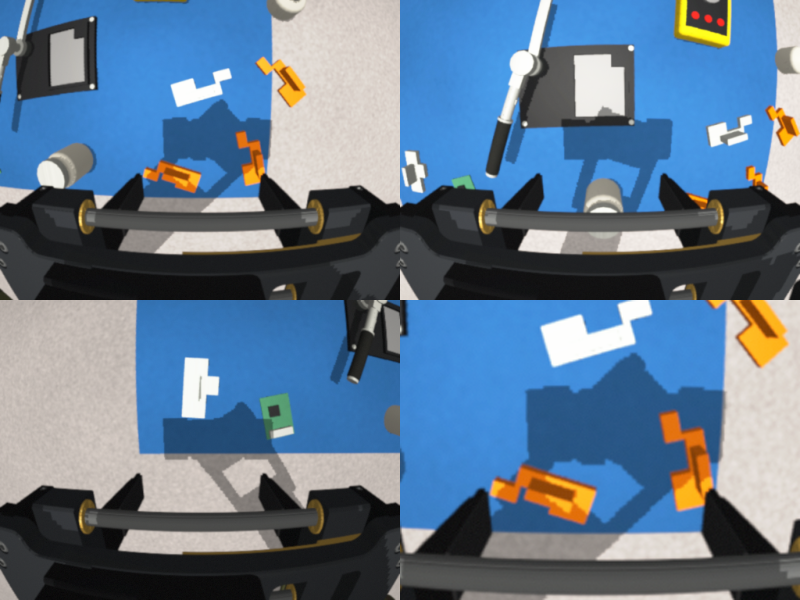

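```bash
cat >> h.py <<'E'
CH=np.array([(-39,-10),(33,-10),(33,10),(53,10),(53,25),(28,25),(28,7),(-4,7),(-4,25),(-39,25)])/1e3
TE=np.array([(-46,-16),(-9,-16),(-9,-34),(19,-34),(19,-16),(46,-16),(46,19),(-46,19)])/1e3
PK=np.array([(-48,-38),(28,-38),(28,-18),(48,-18),(48,38),(-48,38)])/1e3
S=4
def tf(poly,z,p):
    c,s=np.cos(p[2]),np.sin(p[2]); xy=poly@np.array([[c,s],[-s,c]])+p[:2]
    return np.c_[xy,np.full(len(xy),z)]
def fill(pts3,cal,shape,roi,fish):
    uv=(proj(pts3,cal,fish)-roi[:2]+.5)*S-.5; m=np.zeros((roi[3]*S,roi[2]*S),np.uint8)
    cv2.fillPoly(m,[np.round(uv*16).astype(np.int32)],1,shift=4); return m
def dense(poly,n=6):
    q=np.roll(poly,-1,0); return np.concatenate([poly+(q-poly)*t for t in np.arange(n)/n]).reshape(n,-1,2).transpose(1,0,2).reshape(-1,2)
def sil(kind,p,cal,roi,fish=True,z0=0.):
    if kind=="jig":
        return fill(tf(dense(PK),.010,p),cal,0,roi,fish)&fill(tf(dense(PK),.018,p),cal,0,roi,fish)
    P=dense(CH if kind=="chan" else TE); m=0
    for z in np.linspace(0,.012,5): m=m|fill(tf(P,z0+z,p),cal,0,roi,fish)
    rb=np.array([(-20,-5),(20,-5),(20,5),(-20,5)])/1e3
    for z in np.linspace(.012,.042,7): m=m|fill(tf(rb,z0+z,p),cal,0,roi,fish)
    return m
def fit(kind,mask,p0,cal,roi,fish=True,z0=0.):
    M=cv2.resize(mask,None,fx=S,fy=S,interpolation=cv2.INTER_LINEAR)>127
    def cost(p):
        m=sil(kind,p,cal,roi,fish,z0)>0; return 1-(m&M).sum()/(m|M).sum()
    best=None
    for d in ([0,.1,-.1]):
        r=minimize(cost,np.array(p0)+[0,0,d],method="Nelder-Mead",options=dict(initial_simplex=np.array(p0)+[0,0,d]+np.array([[0,0,0],[.015,0,0],[0,.015,0],[0,0,.15]]),xatol=1e-5,fatol=1e-5))
        if best is None or r.fun<best.fun: best=r
    return best.x,best.fun
E
cat > loc.py <<'E'
from h import *
cals=json.load(open("cals.json")); out=[]
P0={"chan":([.489,-.324,-1.37]),"jig":([.552,-.098,0.]),"tee":([.406,.296,0.])}
res={}
for k,p0 in P0.items():
    cal=cals[k]; im=cv2.imread(f"pics/w_{k}.png"); c=proj([[*p0[:2],.012]],cal,True)[0]
    roi=[max(0,int(c[0])-75),max(0,int(c[1])-70),150,140]
    I=im[roi[1]:roi[1]+roi[3],roi[0]:roi[0]+roi[2]]; hsv=cv2.cvtColor(I,cv2.COLOR_BGR2HSV)
    roi[2:]=[I.shape[1],I.shape[0]]
    m=((hsv[...,1]<70)&(hsv[...,2]>(65 if k=="jig" else 130))).astype(np.uint8)*255
    if k=="jig": m=cv2.morphologyEx(m,cv2.MORPH_OPEN,np.ones((5,5)))
    n,l,st,cen=cv2.connectedComponentsWithStats(m)
    d=np.hypot(*(cen-(c-roi[:2])).T)+1e3*(st[:,4]<400); d[0]=1e9
    m=(l==d.argmin()).astype(np.uint8)*255
    cn,_=cv2.findContours(m,cv2.RETR_EXTERNAL,cv2.CHAIN_APPROX_NONE); m=cv2.drawContours(m*0,cn,-1,255,-1)
    p,f=fit(k,m,p0,cal,roi); res[k]=p.tolist(); print(k,p.round(4),round(f,4))
    big=cv2.resize(I,(150*3,140*3),interpolation=cv2.INTER_CUBIC) if I.shape[:2]==(140,150) else cv2.resize(I,None,fx=3,fy=3)
    for mm,col in((sil(k,p,cal,roi),(0,0,255)),(cv2.resize(m,None,fx=4,fy=4)//255,(0,200,0))):
        cs,_=cv2.findContours(mm.astype(np.uint8),cv2.RETR_LIST,cv2.CHAIN_APPROX_NONE)
        cv2.drawContours(big,[(q*.75).astype(int) for q in cs],-1,col,1)
    out.append(cv2.copyMakeBorder(big[60:360,90:356],0,max(0,300-big[60:360].shape[0]),0,0,cv2.BORDER_CONSTANT))
json.dump(res,open("poses.json","w"))
cv2.imwrite("pics/fit.png",np.hstack(out))
E
python3 loc.py
```

```text
chan [ 0.4808 -0.3242 -1.2924] 0.0533
jig [ 0.5645 -0.1045  0.0682] 0.5689
tee [ 0.407   0.3023 -0.0622] 0.0289
```

View pics/fit.png

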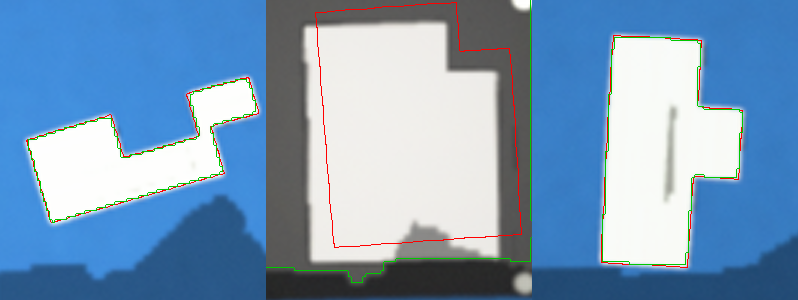

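```bash
sed -i 's/65 if k/105 if k/; s/pics\/fit.png/pics\/fit2.png/' loc.py; sed -i 's/np.hstack(out)/cv2.resize(out[1],None,fx=2,fy=2)/' loc.py; python3 loc.py
```

```text
chan [ 0.4808 -0.3242 -1.2924] 0.0533
jig [ 0.5576 -0.098   0.0216] 0.032
tee [ 0.407   0.3023 -0.0622] 0.0289
```

View pics/fit2.png

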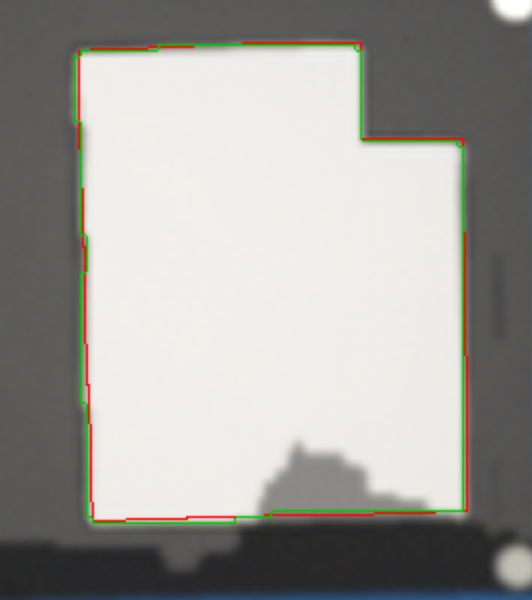

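```bash
cat >> h.py <<'E'
def where(k):
    p=json.load(open("poses.json")); return np.array(p[k])
def in_jig(xy,J):
    c,s=np.cos(J[2]),np.sin(J[2]); return J[:2]+np.array([[c,-s],[s,c]])@xy
def pick(p,zt=.12):
    q=quat(p[2]+np.pi/2)
    bot.move_to([p[0],p[1],zt],q); bot.move_l([p[0],p[1],.015],feed=.15)
    bot.close_gripper(effort=35); print("width",bot.read_width(),"gf",bot.read_grasp_force())
    bot.move_l([p[0],p[1],zt],feed=.15); print("lifted",bot.read_width(),bot.read_t())
def place(seat,J,zt=.10):
    g=in_jig(np.array(seat),J); q=quat(J[2]+np.pi/2)
    bot.move_to([*g,zt],q); bot.move_l([*g,.037],feed=.1); bot.sleep(.15)
    f0=np.array(bot.read_force()); 
    for z in np.arange(.034,.0249,-.0015):
        bot.move_l([*g,z],feed=.03); f=np.array(bot.read_force())-f0
        print(round(z,4),f.round(1))
        if f[2]>8: print("BLOCKED",bot.read_t()); return False
    return True
E
python3 - <<'E'
from h import *
J=where("jig"); pick(where("tee"))
print(place([0,.017],J),bot.read_eef_pos(),bot.read_width(),bot.read_t())
E
```

```text
width 0.039551433849696824 gf 35.00006854534149
lifted 0.0399576959213044 8.5333
0.034 [ 0.1  1.  -0.3]
0.0325 [-0.1 -0.2 -0.2]
0.031 [ 0.1  0.3 -0.2]
0.0295 [-0.4  0.9 -0. ]
0.028 [-0.8  0.2  1. ]
0.0265 [ 0.  -0.9 -0.6]
0.025 [ 0.1 -0.2 -0.7]
True [ 0.55725687 -0.08102309  0.02500806] 0.03982117471817426 12.7417
```

Run:
```python
from h import *
bot.let_go(); p=bot.read_eef_pos(); bot.move_l([p[0],p[1],.12],feed=.2)
J=where("jig"); C=where("chan"); off=.0767
def look(k,xy,yaw,name):
    bot.move_to([xy[0]-off*np.cos(yaw),xy[1]-off*np.sin(yaw),.20],quat(yaw)); bot.sleep(.1)
    cal={a:np.array(v).tolist() for a,v in bot.calibration("wrist").items()}; im=bot.capture("wrist"); cv2.imwrite(f"pics/{name}.png",im)
    c=proj([[*xy,.012]],cal,True)[0]; roi=[int(c[0])-75,max(0,int(c[1])-70),150,140]; I=im[roi[1]:roi[1]+140,roi[0]:roi[0]+150]; roi[2:]=[I.shape[1],I.shape[0]]
    json.dump([cal,roi],open(name+".json","w")); return cal,roi,I
look("jig",J[:2],0,"w_jig2")
yaw=C[2]-J[2]
cal,roi,I=look("chan",C[:2],yaw,"w_chan2")
hsv=cv2.cvtColor(I,cv2.COLOR_BGR2HSV); m=((hsv[...,1]<70)&(hsv[...,2]>130)).astype(np.uint8)*255
n,l,st,cen=cv2.connectedComponentsWithStats(m); c=proj([[*C[:2],.012]],cal,True)[0]-roi[:2]
d=np.hypot(*(cen-c).T)+1e3*(st[:,4]<400); d[0]=1e9; m=(l==d.argmin()).astype(np.uint8)*255
p,f=fit("chan",m,C,cal,roi); print(p.round(4),f,bot.read_t())
P=json.load(open("poses.json")); P["chan2"]=p.tolist(); json.dump(P,open("poses.json","w"))
a=cv2.resize(I,(400,373)); b=cv2.imread("pics/w_jig2.png")[20:165,190:345]; cv2.imwrite("pics/two.png",np.hstack([a,cv2.resize(b,(400,373),interpolation=cv2.INTER_CUBIC)]))
```

```text
[ 0.4809 -0.3241 -1.293 ] 0.04300063955456901 17.0333
```

View pics/two.png

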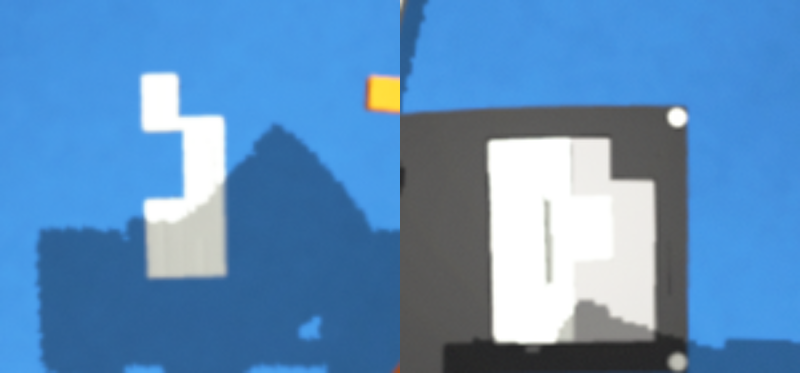

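The left panel shows the aluminium channel at (185,190). It is the only uncoloured U-plate; the look-alike at (382,92) is orange. In the right panel the tee lies in the tray with its tooth at (595,228). The two channel fits agree to 0.2 mm, so I'll place the channel now.

Run:
```python
from h import *
J=where("jig"); pick(where("chan2"))
ok=place([-.007,-.026],J); print(ok,bot.read_eef_pos(),bot.read_width(),bot.read_t())
if ok:
    bot.let_go(); p=bot.read_eef_pos(); bot.move_l([p[0],p[1],.12],feed=.2)
    bot.move_to([J[0]-.0767,J[1]+.03,.20],quat(0)); bot.sleep(.1)
    json.dump({a:np.array(v).tolist() for a,v in bot.calibration("wrist").items()},open("jig3.json","w"))
    im=bot.capture("wrist"); cv2.imwrite("pics/jig3.png",im); cv2.imwrite("pics/jig3b.png",cv2.resize(im[0:240,80:400],(800,600),interpolation=cv2.INTER_CUBIC)); print(bot.read_t())
```

```text
width 0.039958060367316285 gf 35.00006318092346
lifted 0.039725921476002825 21.1333
0.034 [ 0.7 -0.7  1.2]
0.0325 [-0.1  0.1  1.3]
0.031 [0.1 0.1 0.2]
0.0295 [ 0.4 -0.3  1.7]
0.028 [ 0.1 -0.5  0.7]
0.0265 [0.5 0.3 0.9]
0.025 [0.  1.1 1.7]
True [ 0.55112113 -0.12416548  0.02495751] 0.03977478838018807 24.7167
28.0
```

View pics/jig3b.png

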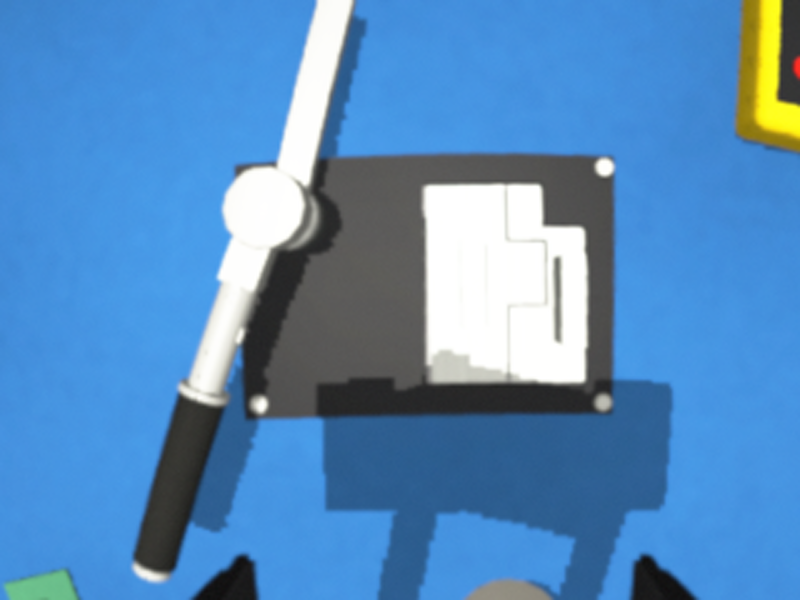

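The halves are nested: tooth in slot at (525,270), and both plates inside the tray. Next I'll measure the clamp axis, with the head at (265,207), and the handle, whose ferrule is at (203,393) and end at (155,570).

Run:
```python
from h import *
cal=json.load(open("jig3.json")); J=where("jig"); M=np.array(cal["cam_to_world"]); K=np.array(cal["mtx"])
def un(u,z):
    d=(np.array(u)/2.5+[80,0])-K[:2,2]; r=np.hypot(*d); th=r/K[0,0]; v=np.array([*(d/r*np.sin(th)),np.cos(th)])*[1,-1,-1]
    w=M[:3,:3]@v; return M[:3,3]+w*(z-M[2,3])/w[2]
im=cv2.imread("pics/jig3b.png")
A=un((264,207),.076); a=np.array([[np.cos(J[2]),np.sin(J[2])],[-np.sin(J[2]),np.cos(J[2])]])@(A[:2]-J[:2]); print("axis",A,"in pocket",a)
for u in [(203,393),(180,485),(156,568)]:
    h=un(u,.065); d=h[:2]-A[:2]; print(h.round(4),np.hypot(*d).round(4),np.arctan2(d[1],d[0]))
c=[un(u,.01)for u in[(605,166),(603,402),(259,404)]]
print([(np.array([[np.cos(J[2]),np.sin(J[2])],[-np.sin(J[2]),np.cos(J[2])]])@(x[:2]-J[:2])).round(4) for x in c],bot.read_width(),bot.read_t())
```

```text
axis [0.588974   0.00204808 0.076     ] in pocket [0.03356022 0.09937309]
[0.5126 0.0341 0.065 ] 0.0829 2.7440694482263503
[0.4716 0.0483 0.065 ] 0.1262 2.765874071667644
[0.4314 0.0652 0.065 ] 0.1698 2.760526126756673
[array([ 0.0573, -0.05  ]), array([-0.0597, -0.0489]), array([-0.0568,  0.1226])] 0.09496215519582904 28.0
```

```bash
cat > turn.py <<'E'
from h import *
J=where("jig"); A=in_jig(np.array([.034,.0994]),J); cal=json.load(open("jig3.json"))
M=np.array(cal["cam_to_world"]); K=np.array(cal["mtx"])
d=(np.array([336,2])/2.5+[80,0])-K[:2,2]; r=np.hypot(*d); th=r/K[0,0]; w=M[:3,:3]@(np.array([*(d/r*np.sin(th)),np.cos(th)])*[1,-1,-1])
arm=(M[:3,3]+w*(.035-M[2,3])/w[2])[:2]-A; rem=np.arctan2(arm[1],arm[0])-(J[2]-np.pi/2); stop=2.762-rem
print("arm r",np.hypot(*arm),"remaining",rem,"clamp",1.75-rem,"handle at stop",stop)
Z=.045; RR=.125; C=.021
def pose(th,back=C):
    u=np.array([np.cos(th),np.sin(th)]); t=np.array([np.sin(th),-np.cos(th)])
    return np.array([*(A+RR*u-back*t),Z]),quat(np.arctan2(t[1],t[0])),t
def force(t,f0):
    return -np.mean([(np.array(bot.read_force())-f0)[:2]@t for _ in range(3)])
bot.close_gripper(effort=20)
p,q,t=pose(2.762,.05); bot.move_to([*p[:2],.14],q); bot.move_l(p,feed=.15); bot.sleep(.15)
f0=np.array(bot.read_force()); p,q,t=pose(2.762,.024); bot.move_l(p,feed=.08)
print("start",force(t,f0),bot.read_t())
th=2.762; hit=False
while th>stop+.16:
    th-=.08; p,q,t=pose(th); bot.move_l(p,feed=.1,frame=q); F=force(t,f0); print(round(th,3),round(F,1),end="; ")
    if F>5.5: hit=True; break
print("coarse done",bot.read_t())
s1=None; pk=0
for i in range(60):
    if not(hit and i==0): th-=.010; p,q,t=pose(th); bot.move_l(p,feed=.03,frame=q)
    F=force(t,f0); e=np.array(bot.read_eef_pos())[:2]-A; s=-RR*np.unwrap([0,np.arctan2(*(e+C*t)[::-1])])[1]
    print(round(th,3),round(s*1e3,1),round(F,1),end="; "); pk=max(pk,F)
    if s1 is None and F>7.5: s1=s
    if s1 is not None and (s-s1>.0058 or (pk-F>2.0 and s-s1>.0035)): break
print("stop",bot.read_t()); bot.sleep(.05)
p=np.array(bot.read_eef_pos()); bot.move_l(p-[*(.012*t),0],feed=.06); bot.move_l(p-[*(.045*t),0],feed=.12)
bot.move_l(p-[*(.045*t),-.1],feed=.2); print(bot.read_t(),bot.read_force())
E
python3 turn.py
```

```text
arm r 0.10393916534320545 remaining 1.3334615807077013 clamp 0.41653841929229873 handle at stop 1.4285384192922987
start 0.12959239578292656 31.9167
2.682 0.7; 2.602 -0.1; 2.522 0.6; 2.442 0.4; 2.362 0.4; 2.282 0.7; 2.202 0.2; 2.122 0.2; 2.042 0.1; 1.962 0.3; 1.882 0.7; 1.802 0.0; 1.722 0.6; 1.642 -0.4; 1.562 -0.2; coarse done 35.7
1.552 -194.5 2.0; 1.542 -193.0 1.1; 1.532 -191.4 1.4; 1.522 -190.1 1.5; 1.512 -188.9 1.8; 1.502 -187.7 -0.4; 1.492 -186.4 0.9; 1.482 -185.1 1.3; 1.472 -183.9 1.5; 1.462 -182.6 1.9; 1.452 -181.3 1.9; 1.442 -180.1 0.9; 1.432 -178.8 1.5; 1.422 -178.0 2.9; 1.412 -177.9 7.0; 1.402 -177.7 11.7; 1.392 -176.4 11.2; 1.382 -175.0 9.4; 1.372 -173.5 9.8; 1.362 -172.1 8.9; stop 40.7
42.2083 [-0.73405909  0.36330024 -1.10333975]
```

The stop was reached at about 1.42 rad. The force peaked at 11.7 N and then fell as the handle travelled 5.6 mm further, so it clicked at about 0.06 rad. One check picture before I hand it in.

Run:
```python
from h import *
J=where("jig"); bot.move_to([J[0]-.0767,J[1]+.03,.22],quat(0)); bot.sleep(.1)
im=bot.capture("wrist"); cv2.imwrite("pics/end.png",cv2.resize(im[0:240,80:400],(800,600),interpolation=cv2.INTER_CUBIC)); print(bot.read_t())
```

```text
43.275
```

View pics/end.png

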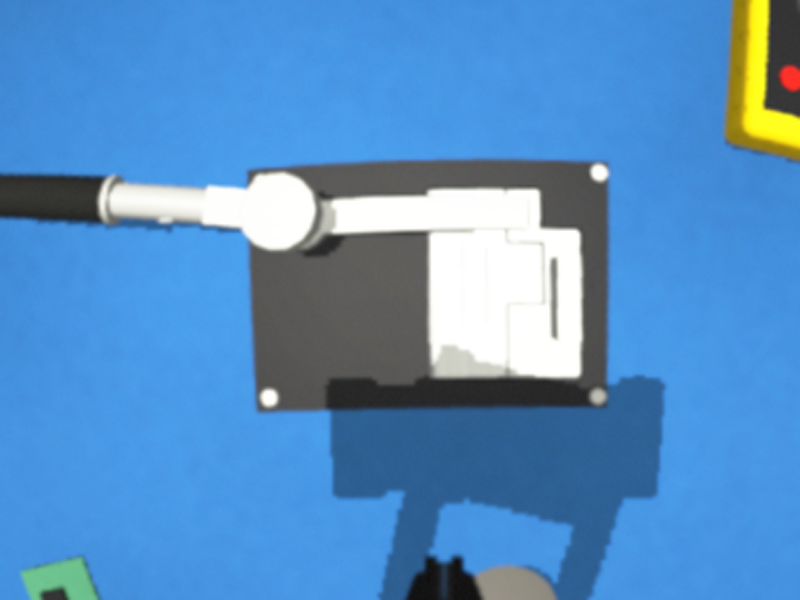

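The clamp arm lies across both halves, from (330,215) to (540,208). The plates are still nested, and the handle is straight and clear of the robot. Handing in.

```bash
python3 -c "
from rig import bot
print(bot.finish_job(),bot.read_t())"
```

```text
the job is handed in; nothing more can be done
the job is handed in; nothing more can be done
```

The job is handed in at about 43 s (no verdict returned): both halves are nested in the tray, the clamp arm is at its stop over them, and the wrench clicked once at about 0.06 rad by my estimate and was released.

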